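Clear the ejector deck and hold the cam lever at full lift

ROBOT

A 7-joint arm with a two-finger parallel gripper is mounted at the origin on a cart in front of the work surface, level with it; the furniture and walls round the work are solid. World frame = base frame: x ahead of the robot, y to its left, z up, the work surface at z = 0. Lengths are in m, angles in degrees, forces in N, time in s.
With the tool pointing down it reaches from about 0.4 to 0.875 m from the base axis. Payload 19.3 kg.
Tool frame: the origin (TCP) lies midway between the tips of the shut fingers; the grasp point (between the pads) lies 19 mm behind it (env.hold_point_z is the distance from the TCP to the grasp point, in m); z points along the fingers, y is the line along which they close (so a half turn about z gives the same grasp; the last joint's range is limited). The gripper opens to 85 mm and grips with 20 to 120 N. Pads are 22 mm wide; open, the fingers measure 114 mm over their backs; the gripper's body (76 mm by 85 mm) begins 54 mm behind the grasp point. The pads swing forward as they close: fully open they stand 13 mm farther back than shut.
Start: joints at [59.404, 29.874, -2.08, 91.645, 1.215, 58.505, -6.463], TCP at [0.28, -0.559, 0.193] pointing down, gripper open.
Joint ranges: [-166.77, 166.77], [-17.47, 122.26], [-85.68, 81.53], [9.62, 139.38], [-72.42, 252.41], [9.2, 110.78], [-144.41, 144.41]. Speed limits (degrees/s): [108.29, 108.29, 136.94, 136.94, 172.46, 172.46, 172.46].

INTERFACE

Orientations are given as a 3x3 rotation matrix whose columns are the frame's x, y, z axes.
In Python, from cell import readout, imaging, ticket, env gives the robot as it stands.
- The arm moves only by the tool arm_command, never from a script. Its argument "series" is text: rows parted by semicolons, each of 7 numbers parted by spaces: the finger opening in m, from 0 to 0.0854, then the shift along the tool's x, y, z in m, then the turn, a rotation vector about the tool's x, y, z in degrees. A call has 1 to 5 rows; each row shifts and turns the commanded pose from where the row before left it, along the tool's axes as they then stand; what a row does not reach is not made up. A row lasts 1/12 s, in which the tool goes at most 41.7 mm and 7.16 degrees, less where a joint would pass 70% of its speed; a pose out of reach is approached as far as the arm can. A call with a gripper value outside its range is refused whole. The fingers move at their own pace and stop on an object; "newtons" is the grip in N (left out, the last holds). Time passes only in rows, so rows that do not move let the fingers close. It gives the time, the measured TCP pose, the force, the opening and the grip force at its end, in the units of the state.
- readout.sense(): the state, without advancing time (a new reading comes with each control period).
- imaging.capture(name): name is "scene" or "top"; returns a dict with "color" (420x560x3 uint8, red, green, blue), "z_map" (420x560 float32, m along the optical axis (not along the pixel's ray), 0 where there is no reading), "camera_matrix" (3x3 intrinsics, pixels), "R" (3x3) and "t" (3): a world point X has camera coordinates R X + t. Camera axes: x right, y down, z forward; pixel columns grow to the right and rows downward; lengths in m; the calibration is good to about 2 mm. A picture is of the moment at which its call begins.
- ticket.finish_job(): hands the job in; it is judged then, once.
The state is a dict: "clock": time; "joints": joint angles; "dq": joint speeds; "effort": joint torques, N m; "tcp_pos": TCP position; "orientation": TCP orientation; "force": force on the tool from outside, world axes, zero at the start; "moment": the same for the moment, N m; "finger_gap": finger opening in m; "grasp_force": force on a finger pad.
Only numpy, scipy, OpenCV 4.12 (cv2) and the standard library are available. Lean on these libraries where they do the work, as an engineer would, in place of code of your own. Each camera call takes 0.05 s, during which the arm holds its last target. There are 200 camera calls.

TASK

Carry the two chunky resin offcuts from the deck of the cam-lever ejector block into the open steel scrap tray and let go of them there, leaving the bystanders where they stand. Then swing the lever by the grip at its end until it stands straight up from the bench, where the cam lifts the round specimen mount highest in its well (beyond that it sinks again), and finish while still holding the lever there with the fingers, because it springs back when let go.

Things in the scene. Friction and masses are not known exactly. Their poses are not given: they have to be found in the camera images.
- ejector: Ejector block fixed to the bench: aluminium deck on grey walls. Origin on the bench under it, z up. In its frame (mm): deck x -80..65, y -55..55, top z 80; foot plate x -90..75, y -65..65, 8 thick. Well at x 30, y 0. The lever swings in the plane y = -100 about an axis along y through x 30, z 28; only a boss (z under 41, to y -71) and a 12 mm shaft lie between deck and lever.
- well (a point): Centre of the mouth of the well, 35 mm wide and 15 mm deep, in the deck top (x +30, y 0, z 80 mm of the ejector frame).
- lever_angle (a joint): Lever angle, rad. 0: rest, lever slopes to the block's -x side, 20 degrees above level. Grows as the grip swings up and over towards +x (about the block's +y). At 1.222 the lever is upright, lift highest (11 mm); beyond, to the stop at 2.1, the mount sinks. Near the top it changes little: 0.3 mm down at 0.17 rad off. A spring pulls it to 0: about 1 N at the grip at rest, 2.2 N upright, along the swing.
- cam_lever: The lever: hub, shaft, eccentric, rod and grip, moving together. Origin on the hinge axis, in the middle of the hub, 28 mm above the bench.
- lever_knob: Black drum-shaped grip at the end of the 10 mm lever rod: 24 mm in diameter, 26 mm long along the hinge axis, turning freely on its cross pin. Origin at its centre, 110 mm from the hinge axis; at rest 66 mm above the bench, upright 138 mm. Grip it from above on its two flat ends, fingers either side along the block's y; it needs no turning of the hand as the lever swings.
- mount: Round black resin specimen mount, 30 mm wide, 18 mm tall, loose in the well on a lift pad. Origin at the centre of its underside: 65 mm above the bench with the lever at rest, 76 mm at full lift. z is its axis. Stands 3 mm proud of the deck at rest.
- offcut_long: Black resin offcut on the deck, 18 mm (own x) by 32 mm (own y), 12 mm tall with a lump on top, 17 mm in all. Origin at the centre of its underside. Grip across its own x. About 20 g.
- offcut_short: Grey resin offcut on the deck, 20 mm (own x) by 24 mm (own y), 13 mm tall with a lump on top, 18 mm in all. Origin at the centre of its underside. Grip across its own x. About 20 g.
- scrap_tray_in (a point): Centre of the inner floor of the open square steel scrap tray, 120 x 120 mm outside, walls 3 mm thick, rim 40 mm above the bench, fixed to the bench. x and y parallel to its sides.
- slide_box: Bystander, to be left alone: grey closed slide box, 89 x 98 x 34 mm. Origin at the centre of its underside.
- loupe_stand: Bystander, to be left alone: clear round loupe with black rim, 41 mm wide, 42 mm tall. Origin at the centre of its underside.
- pot: Bystander, to be left alone: white specimen pot with screw lid, 47 mm wide, 43 mm tall. Origin at the centre of its underside.
- wafer_box_near: Bystander, to be left alone: round white wafer box, 59 mm wide, 14 mm tall. Origin at the centre of its underside.
- tweezers: Bystander, to be left alone: fine steel tweezers, 136 mm long, lying flat. Origin at the centre of its underside.
- calipers: Bystander, to be left alone: steel caliper, 230 x 72 mm, lying flat. Origin at the centre of its underside.

How it is judged:
By the outcome, as a careful person would: the job done as asked, in the order asked, and still so for the second after the job is handed in, while the arm keeps its last pose, push and grip.
It also fails if it takes over 62 s, if anything falls off the work surface, if the arm or the gripper's body presses on something with over 40 N, if the wrist force passes 120 N, or if a joint passes its speed limit or range.

## Working session

There is one attempt and no reset: what is moved stays moved. The work goes in short steps, Python scripts to look and compute and a tool call to move; the robot and the scene stay as the last step left them, time stands still between calls to the robot, and variables do not carry over. Pictures are saved under pics/ and viewed, at most 10 in all, crops included, and the job is handed in when it is done.

Besides the shell and the picture viewer there is one more tool, called after "Emit:" as a command line: name --argument value ..., lists and objects as JSON in quotes. arm_command: Moves the arm, as the interface text tells. Its arguments: {"type":"object","properties":{"series":{"type":"string"},"newtons":{"type":"number"}},"required":["series"]}

```bash
mkdir -p pics; ls; python3 - <<'E'
from cell import readout, imaging, ticket, env
import cv2,numpy as np
for n in ("scene","top"):
    c=imaging.capture(n); np.savez(f"{n}0.npz",**c)
    cv2.imwrite(f"pics/{n}0.png",cv2.resize(c["color"][:,:,::-1],(800,600),interpolation=cv2.INTER_CUBIC))
    print(n,c["camera_matrix"].round(1).tolist(),c["R"].round(3).tolist(),c["t"].round(3))
s=readout.sense(); print(s, env.hold_point_z)
E
```

```text
pics
scene [[394.8, 0.0, 282.3], [0.0, 394.8, 214.5], [0.0, 0.0, 1.0]] [[-0.554, -0.832, 0.009], [-0.598, 0.391, -0.7], [0.579, -0.393, -0.714]] [0.269 0.396 0.637]
top [[500.5, 0.0, 270.7], [0.0, 500.5, 218.4], [0.0, 0.0, 1.0]] [[-0.023, -1.0, -0.017], [-0.982, 0.026, -0.186], [0.186, 0.012, -0.982]] [-0.025  0.569  1.28 ]
{'clock': 0.1, 'joints': array([59.4040593 , 29.90537113, -2.08036303, 91.66919022,  1.21606878,
       58.50467534, -6.46347853]), 'dq': array([ 0.02825646, -0.12540978,  0.01607403, -0.06487042,  0.09353937,
        0.01504782, -0.07177941]), 'effort': array([ 4.20231736e-03, -9.28488278e+01,  1.98465563e+00, -3.70529079e+01,
        1.82261481e-02,  5.45024173e-03, -4.04918364e-05]), 'tcp_pos': array([ 0.27939825, -0.55870508,  0.19259582]), 'orientation': array([[ 8.94369521e-01,  4.47328599e-01, -5.32533598e-04],
       [ 4.47328905e-01, -8.94369129e-01,  8.43489136e-04],
       [-9.89647960e-05, -9.92608646e-04, -9.99999502e-01]]), 'force': array([-0.03254749,  0.66731307,  1.30007327]), 'moment': array([ 0.00111948,  0.03569831, -0.03161094]), 'grasp_force': 0.0, 'finger_gap': 0.08545497838322781} 0.0187
```

View pics/scene0.png

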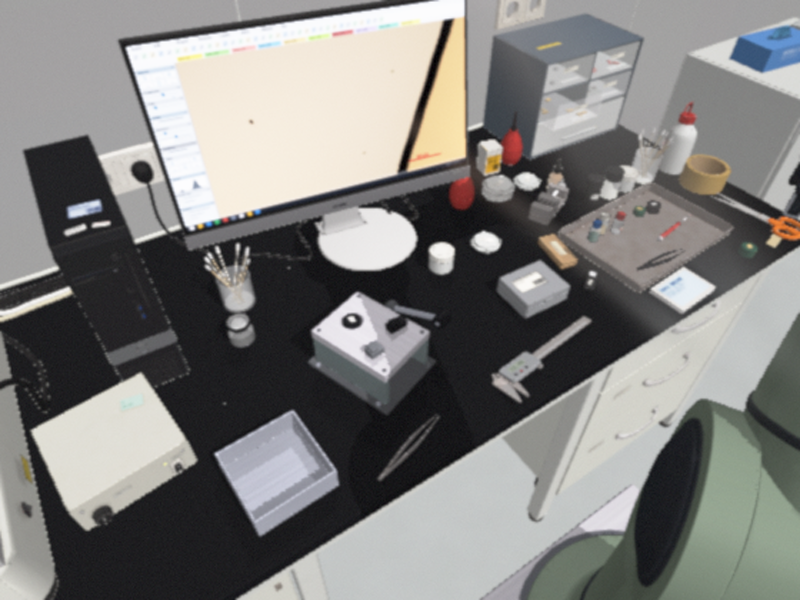

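View pics/top0.png

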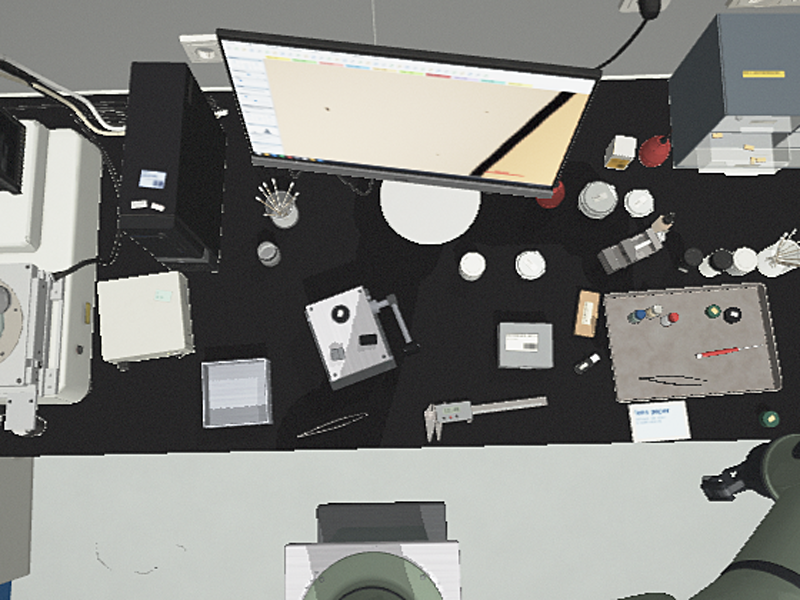

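The ejector is at about (350,335) in the top view and (372,345) in the scene view. The offcuts sit on the deck at about (338,352) and (368,340), the knob is near (411,348) and the tray near (237,393), all in top-view pixels. I'll enlarge both views.

```bash
cat > h.py <<'E'
import numpy as np,cv2
def ld(n): return dict(np.load(n+".npz"))
def crop(c,u,v,w,h,k,f):
    im=cv2.resize(c["color"][v:v+h,u:u+w,::-1],None,fx=k,fy=k,interpolation=cv2.INTER_CUBIC)
    for i in range(0,w,10): cv2.putText(im,str(u+i),(i*k,10),0,.35,(0,255,255)); cv2.line(im,(i*k,12),(i*k,18),(0,255,255))
    for j in range(0,h,10): cv2.putText(im,str(v+j),(0,j*k+4),0,.35,(0,255,255))
    cv2.imwrite(f,im)
def ray(c,u,v):
    d=np.linalg.inv(c["camera_matrix"])@[u,v,1.]; return -c["R"].T@c["t"], c["R"].T@d
def onz(c,u,v,z):
    o,d=ray(c,u,v); return o+d*(z-o[2])/d[2]
def tri(c1,p1,c2,p2):
    A=[];b=[]
    for c,p in((c1,p1),(c2,p2)):
        o,d=ray(c,*p); d/=np.linalg.norm(d); P=np.eye(3)-np.outer(d,d); A.append(P); b.append(P@o)
    return np.linalg.lstsq(np.vstack(A),np.hstack(b),rcond=None)[0]
def proj(c,X):
    x=c["camera_matrix"]@(c["R"]@np.asarray(X)+c["t"]); return x[:2]/x[2]
E
python3 - <<'E'
from h import *
crop(ld("top0"),205,195,98,74,8,"pics/t1.png"); crop(ld("scene0"),212,200,110,84,7,"pics/s1.png")
E
```

```text
(no output)
```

View pics/t1.png

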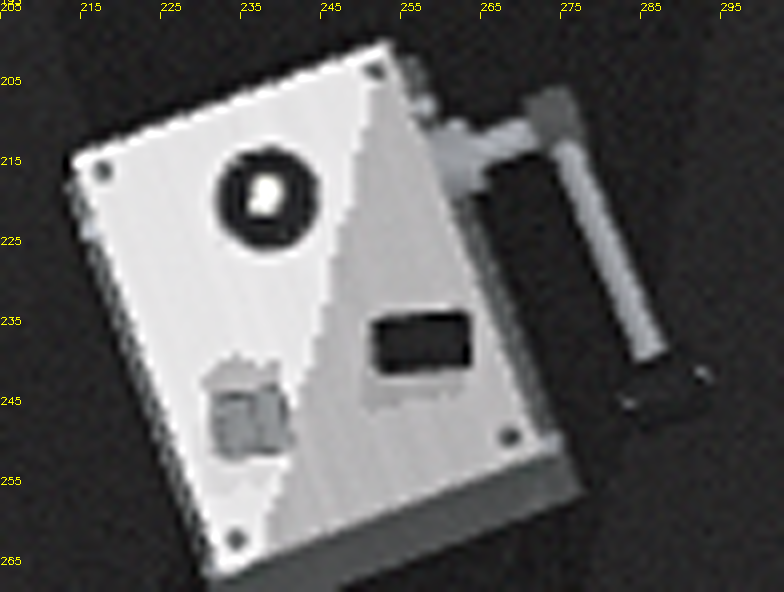

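View pics/s1.png

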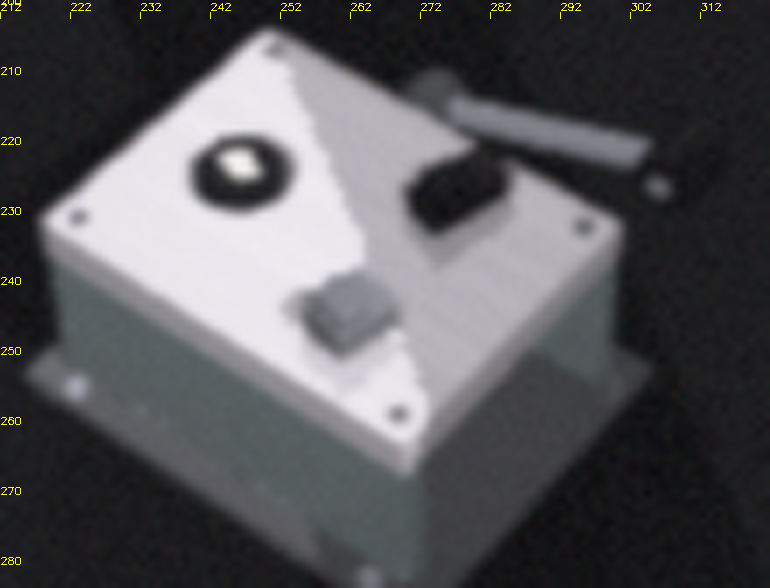

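The top view shows the deck corners at crop (388,42), (75,160), (215,575) and (557,438), and the knob's pin ends at (628,403) and (703,375). The scene view shows the same corners at (268,28), (42,225), (412,455) and (622,222). Now I'll triangulate and fit.

```bash
cat > m.py <<'E'
from h import *
T,S=ld("top0"),ld("scene0")
t=lambda x,y:(205+(x+.5)/8-.5,195+(y+.5)/8-.5)
s=lambda x,y:(212+(x+.5)/7-.5,200+(y+.5)/7-.5)
tc=[(388,42),(75,160),(215,575),(557,438)]; sc=[(268,28),(42,225),(412,455),(622,222)]
obj=np.array([[65,-55],[65,55],[-80,55],[-80,-55]])/1e3
P=np.array([tri(T,t(*a),S,s(*b)) for a,b in zip(tc,sc)]); print(P.round(4))
top=np.array([onz(T,*t(*a),.08) for a in tc]); sce=np.array([onz(S,*s(*b),.08) for b in sc])
print((top-sce).round(4)[:,:2])
Q=(top+sce)[:,:2]/2
qc,oc=Q.mean(0),obj.mean(0); H=(obj-oc).T@(Q-qc); th=np.arctan2(H[0,1]-H[1,0],H[0,0]+H[1,1])
R=np.array([[np.cos(th),-np.sin(th)],[np.sin(th),np.cos(th)]]); o=qc-R@oc
print("yaw",np.degrees(th),"origin",o,"res",(Q-(obj@R.T+o)).round(4))
B=lambda x,y,z:np.r_[R@[x,y]+o,z]
for n,b in dict(well=(.03,0,.083),kn=(-.0734,-.1,.066),kup=(.03,-.1,.138),pin1=(-.0734,-.087,.066),pin2=(-.0734,-.113,.066)).items():
    X=B(*b); a=(proj(T,X)-[205,195])*8+3.5; c=(proj(S,X)-[212,200])*7+3; print(n,X.round(4),"tcrop",a.round(),"scrop",c.round())
E
python3 - <<'E'
from m import *
print("wellmeas",tri(T,t(268,198),S,s(243,173)))
print("short top",tri(T,t(250,423),S,s(350,303)),onz(T,*t(250,423),.095), "long",tri(T,t(422,342),S,s(457,180)),onz(T,*t(422,342),.092))
for nm,cs,z in(("long",[(370,318),(470,310),(473,368),(377,375)],.092),("short",[(212,393),(285,385),(292,450),(220,460)],.093)):
    W=np.array([onz(T,*t(*p),z)[:2] for p in cs]);print(nm,W.round(4).tolist(),W.mean(0),np.linalg.norm(W-np.roll(W,-1,0),axis=1),
     [np.degrees(np.arctan2(*(d[::-1]))).round(1) for d in W-np.roll(W,-1,0)])
# depth-based tops near offcuts + tray + obstacles
def cloud(c):
    v,u=np.mgrid[0:420,0:560]; z=c["z_map"]; K=c["camera_matrix"]
    X=np.stack([(u-K[0,2])/K[0,0]*z,(v-K[1,2])/K[1,1]*z,z],-1)
    W=(X-c["t"])@c["R"]; W[z==0]=np.nan; return W
W=cloud(T); np.save("W.npy",W)
k=W[...,2]
im=np.where(np.isnan(k),0,np.clip(k/.16,0,1)*255).astype(np.uint8)
big=cv2.applyColorMap(cv2.resize(im[185:310,130:310],None,fx=4,fy=4,interpolation=0),cv2.COLORMAP_JET)
g=cv2.resize(np.clip(T["color"][185:310,130:310,::-1].astype(float)*2.0,0,255).astype(np.uint8),None,fx=4,fy=4,interpolation=cv2.INTER_CUBIC)
cv2.imwrite("pics/tray.png",g)
# tray rim by depth
m=(k>.032)&(k<.046)&(W[...,1]>-.0)
v,u=np.where(m[240:310,130:200]); pts=W[240:310,130:200][m[240:310,130:200]]
r=cv2.minAreaRect(pts[:,:2].astype(np.float32)*1000); print("tray rim rect",r,len(pts))
for uu,vv in((248,229),(237,244),(257,238),(237,222),(286,243)): print(uu,vv,W[vv,uu].round(4))
E
```

```text
[[ 0.6146  0.0065  0.0808]
 [ 0.5784  0.1101  0.0782]
 [ 0.4395  0.0632  0.0789]
 [ 0.483  -0.0461  0.0734]]
[[-0.0014 -0.0005]
 [ 0.0001 -0.0021]
 [ 0.0033  0.0022]
 [ 0.0037 -0.0038]]
yaw 19.909443834986384 origin [0.53503335 0.03650503] res [[ 0.0002 -0.0006]
 [ 0.0001 -0.0001]
 [-0.002   0.0025]
 [ 0.0017 -0.0018]]
well [0.5632 0.0467 0.083 ] tcrop [266. 196.] scrop [242. 164.]
kn [ 0.5001 -0.0825  0.066 ] tcrop [667. 386.] scrop [681. 160.]
kup [ 0.5973 -0.0473  0.138 ] tcrop [550.  50.] scrop [ 430. -130.]
pin1 [ 0.4956 -0.0703  0.066 ] tcrop [630. 400.] scrop [659. 183.]
pin2 [ 0.5045 -0.0947  0.066 ] tcrop [704. 371.] scrop [703. 137.]
wellmeas [0.56367119 0.04637897 0.07825066]
short top [0.48804404 0.05194163 0.09188368] [0.48752633 0.05155169 0.095     ] long [ 0.51314202 -0.00332478  0.0910772 ] [ 0.51267881 -0.00372504  0.092     ]
long [[0.5209, 0.0128], [0.5227, -0.0193], [0.5038, -0.0199], [0.5024, 0.0109]] [ 0.51244413 -0.0038797 ] [0.03224084 0.01884039 0.03085195 0.01863971] [np.float64(93.1), np.float64(1.7), np.float64(-87.3), np.float64(-174.0)]
short [[0.4978, 0.0638], [0.4998, 0.0404], [0.4788, 0.0384], [0.4761, 0.0614]] [0.4881096  0.05099754] [0.02350967 0.02107758 0.02318956 0.02175577] [np.float64(94.8), np.float64(5.4), np.float64(-83.5), np.float64(-173.7)]
tray rim rect ((446.864013671875, 261.3991394042969), (159.46151733398438, 147.383056640625), 2.7763185501098633) 287
248 229 [0.5365 0.0204 0.0825]
237 244 [0.4964 0.0485 0.0943]
257 238 [ 0.5106 -0.003   0.0943]
237 222 [0.5558 0.0488 0.0823]
286 243 [ 0.4982 -0.0772  0.0763]
```

View pics/tray.png

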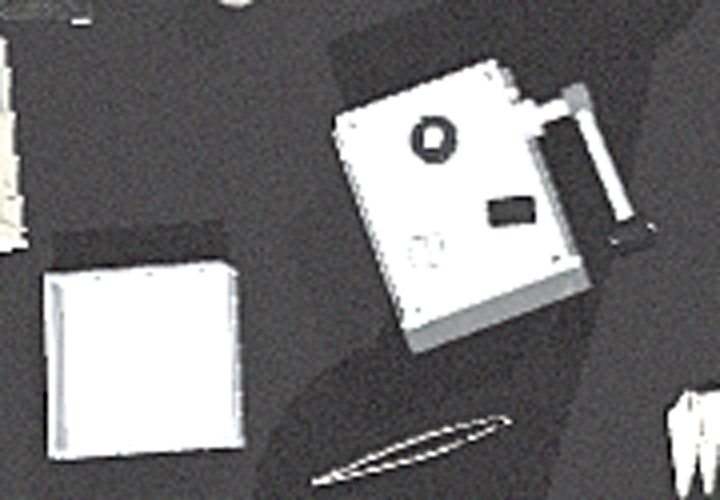

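The enlarged top view shows the tray rim corners at about (45,272), (235,263), (243,446) and (50,458). The knob's pin ends match the block-fit prediction to within 1 mm. I'll write the planner that turns world waypoints into rows.

```bash
cat > plan.py <<'E'
import numpy as np, math
from scipy.spatial.transform import Rotation as Ro
from cell import readout
class Plan:
    def __init__(s):
        d=readout.sense(); s.p=d["tcp_pos"].copy(); s.R=d["orientation"].copy(); s.n=0
    def go(s,x,y,z,yaw,gap,rows=None,label=""):
        """target TCP, yaw=azimuth of tool y, tool down; prints rounded rows"""
        a=math.radians(yaw); ty=np.array([math.cos(a),math.sin(a),0]); tz=np.array([0,0,-1.]); G=np.c_[np.cross(ty,tz),ty,tz]
        rv=Ro.from_matrix(s.R.T@G).as_rotvec(degrees=True); T=np.array([x,y,z])
        n=rows or max(math.ceil(np.linalg.norm(T-s.p)/.036),math.ceil(np.linalg.norm(rv)/7),1); out=[]
        for i in range(n):
            d=(T-s.p)/(n-i); sh=(s.R.T@d).round(3)
            r=(Ro.from_matrix(s.R.T@G).as_rotvec(degrees=True)/(n-i)).round(1)
            out.append(f"{gap:g} "+" ".join(f"{v:g}" for v in [*sh,*r])); s.p=s.p+s.R@sh; s.R=s.R@Ro.from_rotvec(r,degrees=True).as_matrix()
        print(label,"->",s.p.round(4)); 
        for i in range(0,n,5): print("  ","; ".join(out[i:i+5]))
E
python3 - <<'E'
from h import *; from plan import Plan
T,S=ld("top0"),ld("scene0")
C=[onz(T,130+(x+.5)/4-.5,185+(y+.5)/4-.5,.04)[:2] for x,y in((45,272),(235,263),(243,446),(50,458))]
C=np.array(C);print("tray",C.round(4).tolist(),C.mean(0).round(4),np.linalg.norm(C-np.roll(C,-1,0),axis=1).round(4))
# scene view check: full-size picture corners /1.4286
k=.7; Cs=np.array([onz(S,x*k,y*k,.04)[:2] for x,y in((216,458),(293,413),(337,472),(260,531))]);print(Cs.round(4).tolist(),Cs.mean(0))
p=Plan(); p.go(.5127,-.0037,.19,4,.048,17,"above long"); p.go(.5127,-.0037,.084,4,.048,5,"down")
E
```

```text
tray [[0.4873, 0.3099], [0.4901, 0.1828], [0.3694, 0.1767], [0.3646, 0.3035]] [0.4278 0.2432] [0.127  0.1209 0.1269 0.1229]
[[0.4759, 0.311], [0.484, 0.1927], [0.368, 0.1847], [0.3509, 0.3019]] [0.41970002 0.24754407]
above long -> [ 0.5123 -0.0033  0.1899]
   0.048 0.027 -0.023 0 -0 -0 -4; 0.048 0.028 -0.021 0 -0 -0 -4; 0.048 0.03 -0.019 0 -0 -0 -4; 0.048 0.031 -0.017 0 -0 -0 -4; 0.048 0.032 -0.015 0 -0 -0 -4
   0.048 0.033 -0.012 0 -0 -0 -4; 0.048 0.034 -0.01 0 -0 -0 -3.9; 0.048 0.035 -0.008 0 -0 -0 -4; 0.048 0.035 -0.005 0 -0 -0 -3.9; 0.048 0.035 -0.003 0 -0 -0 -4
   0.048 0.035 -0.001 0 -0 -0 -3.9; 0.048 0.036 0.002 0 -0 -0 -4; 0.048 0.035 0.004 0.001 -0 -0 -3.9; 0.048 0.035 0.007 0 -0 -0 -4; 0.048 0.034 0.009 0.001 -0 -0 -3.9
   0.048 0.034 0.012 0 -0 -0 -4; 0.048 0.033 0.013 0.001 -0 -0 -3.9
down -> [ 0.5123 -0.0042  0.0839]
   0.048 -0 0 0.021 -0 -0 -0; 0.048 -0 0 0.021 -0 -0 -0; 0.048 -0 0 0.021 -0 -0 -0; 0.048 -0 0 0.021 -0 -0 -0; 0.048 -0.001 0 0.022 -0 -0.1 -0
```

Emit:
arm_command --series "0.048 0.027 -0.023 0 0 0 -4; 0.048 0.028 -0.021 0 0 0 -4; 0.048 0.03 -0.019 0 0 0 -4; 0.048 0.031 -0.017 0 0 0 -4; 0.048 0.032 -0.015 0 0 0 -4" --newtons 30

```text
clock: 0.52
tcp_pos: [0.348, -0.3943, 0.1929]
orientation: [[0.685, 0.729, -0.0], [0.729, -0.685, 0.0], [-0.0, -0.0, -1.0]]
force: [0.8, -0.1, 0.2]
finger_gap: 0.0479
grasp_force: 0.0
```

Emit:
arm_command --series "0.048 0.033 -0.012 0 0 0 -4; 0.048 0.034 -0.01 0 0 0 -4; 0.048 0.035 -0.008 0 0 0 -4; 0.048 0.035 -0.005 0 0 0 -4; 0.048 0.035 -0.003 0 0 0 -4"

```text
clock: 0.93
tcp_pos: [0.4171, -0.2314, 0.1931]
orientation: [[0.394, 0.919, -0.0], [0.919, -0.394, -0.0], [-0.0, -0.0, -1.0]]
force: [1.1, -1.3, 0.4]
finger_gap: 0.0482
grasp_force: 0.0
```

Emit:
arm_command --series "0.048 0.035 -0.001 0 0 0 -4; 0.048 0.036 0.002 0 0 0 -4; 0.048 0.035 0.004 0 0 0 -4; 0.048 0.035 0.007 0 0 0 -4; 0.048 0.034 0.009 0 0 0 -4"

```text
clock: 1.35
tcp_pos: [0.4843, -0.0675, 0.1931]
orientation: [[0.056, 0.998, -0.0], [0.998, -0.056, -0.0], [-0.0, -0.0, -1.0]]
force: [0.8, -0.6, 1.2]
finger_gap: 0.0481
grasp_force: 0.0
```

Emit:
arm_command --series "0.048 0.034 0.012 0 0 0 -4; 0.048 0.033 0.013 0 0 0 -3; 0.048 0 0 0 0 0 0; 0.048 0 0 0 0 0 0"

```text
clock: 1.68
tcp_pos: [0.5108, -0.0009, 0.1928]
orientation: [[-0.066, 0.998, -0.001], [0.998, 0.066, 0.001], [0.001, -0.001, -1.0]]
force: [-0.4, -0.6, -0.7]
finger_gap: 0.0477
grasp_force: 0.0
```

```bash
python3 - <<'E'
from plan import *
p=Plan(); print(p.p,p.R.round(3).tolist(),readout.sense()["joints"].round(1)); p.go(.5127,-.0037,.084,4,.048,5,"down")
E
```

```text
[ 0.51082889 -0.00093422  0.19275513] [[-0.066, 0.998, -0.001], [0.998, 0.066, 0.001], [0.001, -0.001, -1.0]] [ 15.7  21.5 -28.5 107.6  12.5  54.  -14.8]
down -> [ 0.513  -0.0037  0.0838]
   0.048 -0.001 0 0.022 -0 -0 -0; 0.048 -0 0 0.022 -0 -0 -0.1; 0.048 -0.001 0.001 0.022 -0 -0 -0; 0.048 -0 0 0.021 -0 -0 -0.1; 0.048 -0.001 0.001 0.022 -0 -0 -0
```

Emit:
arm_command --series "0.048 -0.001 0 0.022 0 0 0; 0.048 0 0 0.022 0 0 0; 0.048 -0.001 0.001 0.022 0 0 0; 0.048 0 0.001 0.022 0 0 0; 0.048 -0.001 0 0.015 0 0 0"

```text
clock: 2.1
tcp_pos: [0.5119, -0.007, 0.0883]
orientation: [[-0.06, 0.998, -0.002], [0.998, 0.06, -0.0], [-0.0, -0.002, -1.0]]
force: [-0.1, 0.3, -0.4]
finger_gap: 0.0478
grasp_force: 0.0
```

Emit:
arm_command --series "0.048 0 0 0.005 0 0 0; 0.048 0 0 0 0 0 0; 0.01 0 0 0 0 0 0; 0.01 0 0 0 0 0 0; 0.01 0 0 0 0 0 0"

```text
clock: 2.52
tcp_pos: [0.5134, -0.0059, 0.0861]
orientation: [[-0.062, 0.998, 0.001], [0.998, 0.062, -0.0], [-0.0, 0.001, -1.0]]
force: [-0.6, 0.1, -0.4]
finger_gap: 0.0122
grasp_force: 0.0
```

Emit:
arm_command --series "0.01 0 0 0 0 0 0; 0.01 0 0 0 0 0 0; 0.01 0 0 0 0 0 0; 0.01 0 0 0 0 0 0"

```text
clock: 2.85
tcp_pos: [0.5129, -0.0057, 0.0852]
orientation: [[-0.062, 0.998, 0.0], [0.998, 0.062, -0.0], [-0.0, 0.0, -1.0]]
force: [0.9, -0.2, -0.3]
finger_gap: 0.0099
grasp_force: 0.0
```

```bash
python3 - <<'E'
from h import *; from cell import imaging
a=imaging.capture("scene"); b=imaging.capture("top")
crop(a,212,180,110,100,6,"pics/a.png"); crop(b,215,195,90,90,5,"pics/b.png")
x=cv2.imread("pics/a.png");x=x[:,:]; y=cv2.imread("pics/b.png"); 
c=np.zeros((600,800,3),np.uint8); x=cv2.resize(x,(440,400)); y=cv2.resize(y,(360,360)); c[:400,:440]=x; c[:360,440:]=y
cv2.imwrite("pics/ab.png",c[:400])
E
```

```text
(no output)
```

View pics/ab.png

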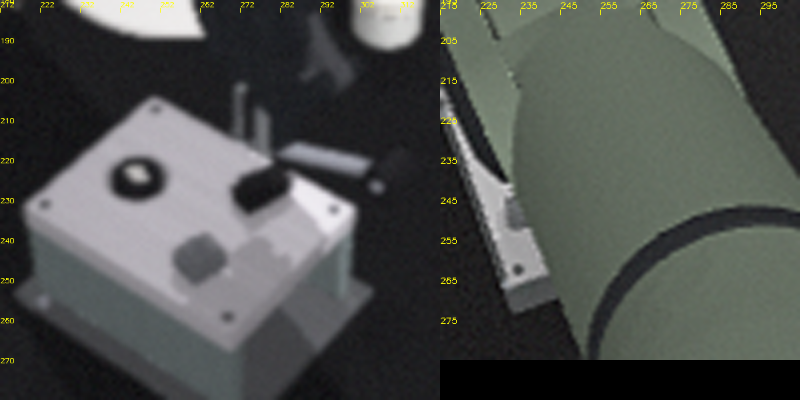

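The offcut hasn't moved: it is still at scene (277,227), with the closed fingers showing behind it at about (272,212) and (278,215). I'll compare that with where the TCP should project.

```bash
python3 - <<'E'
from h import *; from cell import imaging,readout
S=ld("scene0"); s=readout.sense(); p=s["tcp_pos"]; print(p,s["orientation"].round(3).tolist(),s["finger_gap"])
for q in ([0,0,0],[.01,0,0],[-.01,0,0],[0,0,.03],[0,0,.06],[0,0,.09]): print(q,proj(S,p+q).round(1))
print("offcut",proj(S,[.5127,-.0037,.092]),proj(S,[.5127,-.0037,.08]))
print("offcut px on z .08/.09",onz(S,277,227,.08),onz(S,277,227,.09))
a=imaging.capture("scene"); print(a["R"].round(3).tolist(),a["t"])
Z=a["z_map"]; k=a["camera_matrix"]
for u,v in((272,205),(272,210),(278,212),(278,216),(276,228),(294,190)):
    z=Z[v,u]; X=a["R"].T@(np.linalg.inv(k)@[u,v,1]*z-a["t"]); print(u,v,z,X.round(4))
crop(a,235,150,80,100,6,"pics/c.png")
x=cv2.imread("pics/c.png"); cv2.imwrite("pics/c.png",np.clip(x.astype(float)*2.2+15,0,255).astype(np.uint8))
E
```

```text
[ 0.51291492 -0.00569372  0.08513949] [[-0.062, 0.998, 0.0], [0.998, 0.062, 0.0], [0.0, 0.0, -1.0]] 0.009957518283428989
[0, 0, 0] [278.  226.8]
[0.01, 0, 0] [275.6 224. ]
[-0.01, 0, 0] [280.5 229.6]
[0, 0, 0.03] [278.  217.4]
[0, 0, 0.06] [278.1 207.5]
[0, 0, 0.09] [278.1 197.1]
offcut [277.32424108 225.09644822] [277.32429369 228.76981339]
offcut px on z .08/.09 [ 0.51757219 -0.00601858  0.08      ] [ 0.50986395 -0.00099491  0.09      ]
[[-0.554, -0.832, 0.009], [-0.598, 0.391, -0.7], [0.579, -0.393, -0.714]] [0.26941251 0.39561972 0.63680933]
272 205 0.8268675 [0.5198 0.005  0.1526]
272 210 0.83610535 [0.5191 0.0056 0.1387]
278 212 0.81804454 [0.4988 0.0037 0.1487]
278 216 0.831863 [0.5019 0.0016 0.133 ]
276 228 0.8581691 [0.5041 0.0054 0.0958]
294 190 0.7490025 [ 0.4663 -0.0112  0.2272]
```

View pics/c.png

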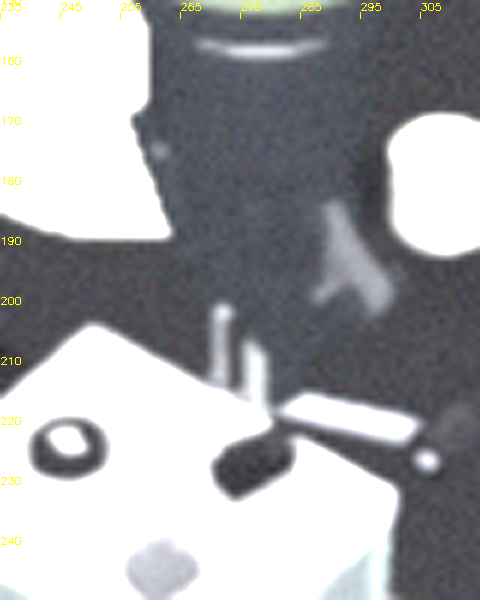

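Projection agrees that the fingers straddle the offcut, but the gap only reached the 0.01 I commanded, with no force. I'll command fully shut to see whether anything is held.

Emit:
arm_command --series "0 0 0 0 0 0 0; 0 0 0 0 0 0 0; 0 0 0 0 0 0 0"

```text
clock: 3.25
tcp_pos: [0.5129, -0.0057, 0.0851]
orientation: [[-0.062, 0.998, -0.0], [0.998, 0.062, -0.0], [0.0, -0.0, -1.0]]
force: [0.4, 0.5, 0.3]
finger_gap: 0.0004
grasp_force: 0.0
```

```bash
python3 - <<'E'
from h import *; from cell import imaging
a=imaging.capture("scene"); S=ld("scene0")
f=lambda c: np.clip(255*(cv2.resize(c["color"][195:245,250:300,::-1],None,fx=8,fy=8,interpolation=cv2.INTER_CUBIC)/255.)**.45,0,255).astype(np.uint8)
cv2.imwrite("pics/d.png",np.hstack([f(S),f(a)]))
for c in(S,a):
    Z=c["z_map"]; v,u=np.mgrid[214:236:3,266:290:3]; K=np.linalg.inv(c["camera_matrix"])
    X=(np.stack([u,v,u*0+1],-1)@K.T*Z[v,u][...,None]-c["t"])@c["R"]; print((X[...,2]*1e3).round(0).astype(int))
E
```

```text
[[ 79  34  37  40  39   0  -2  -1]
 [ 79  79  81  33  37  39  45  50]
 [ 80  80  80  81  77   2  -1  -1]
 [ 80  79  80 100 729  92  81  -2]
 [ 78  80  95  99  97  93  89  80]
 [ 80  79  90  93  88  84  81  80]
 [ 81  80  80  85  78  80  81  80]
 [ 78  80  82  80  81  82  79  81]]
[[ 80  32  38 136 137 138 131   0]
 [ 82  80  81  33 127  41  45  49]
 [ 81  81  81  83  80   0   2   0]
 [ 80  82  81  96  97  93  80   2]
 [ 79  80  95  98  97  93  90  80]
 [ 82  83  92  92  90  87  79  81]
 [ 80  78  80  84  82  82  82  81]
 [ 79  81  79  83  80  80  79  79]]
```

View pics/d.png

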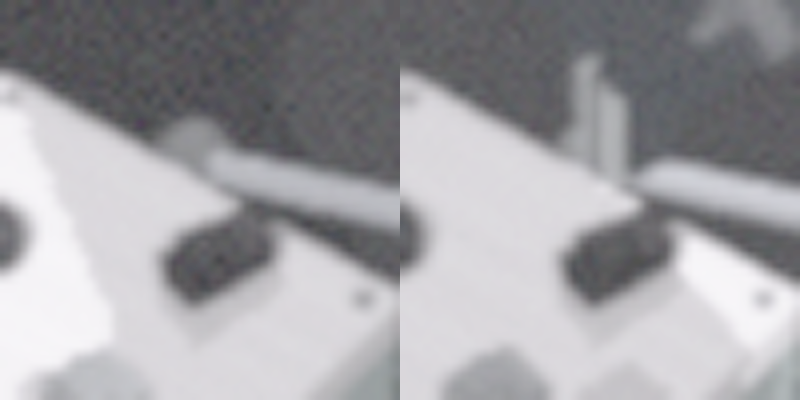

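The fingertips visibly end at v≈217.5, above the offcut, so the real tips look about 30 mm higher than the reported TCP. I'll measure that offset from the depth.

```bash
python3 - <<'E'
from h import *; from cell import imaging,readout
print(readout.sense()["tcp_pos"])
for n in("scene",):
    a=imaging.capture(n); Z=a["z_map"]; K=np.linalg.inv(a["camera_matrix"])
    v,u=np.mgrid[200:222:1,268:282:1]
    X=(np.stack([u,v,u*0+1],-1)@K.T*Z[v,u][...,None]-a["t"])@a["R"]
    print(" ",u[0]); 
    for i in range(0,22): print(v[i,0],(X[i,:,2]*1e3).round(0).astype(int))
    m=(X[...,2]>.105)&(X[...,2]<.2)&(abs(X[...,0]-.51)<.03)&(abs(X[...,1])<.04); P=X[m]; print(len(P),P.min(0),P.max(0),np.median(P,0))
E
```

```text
[ 0.5128657  -0.00569592  0.0850796 ]
  [268 269 270 271 272 273 274 275 276 277 278 279 280 281]
200 [  0  -1 164 169 170 172 172 178 180 187 185 183 174 176]
201 [  0  -2   1 165 165 170 169 176 177 178 184 181 175 729]
202 [  0  -3   0  -1 164 166 160 173 175 177 179 178 177 178]
203 [ -1   1   2   1 154 161 161 168 174 175 177 177 176 177]
204 [  1   0  -1   1 149 160 161 169 171 171 172 170 174 183]
205 [  0  -1   0   1 147 157 159 166 169 169 171 168 176 178]
206 [ -2   2   0   0 144 153 157 160 163 165 168 162 174 177]
207 [  3   0   0   1 141 150 154 158 159 157 157 159 173 177]
208 [  0   1   0  -1 139 146 152 152 155 153 155 160 159 172]
209 [ -1   2   1   1 134 145 147 151 153 151 154 157 156 154]
210 [  1   2   0   0  36 141 146 147 150 148 148 152 151 151]
211 [  2   1   1  37  39 138 144 143 146 144 145 151 150 147]
212 [ -1   2  37  39  38 136 137 141 143 142 143 147 147 145]
213 [ -1  35  36  40  40 133 134 140 139 142 138 142 143 140]
214 [ 79  32  34  39  38 128 131 134 136 136 137 143 141 137]
215 [ 79  79  81  35  35  38 131 133 135 133 132 138 137 138]
216 [ 81  78  80  80  81  32  35 129 131 129 131 134 133  40]
217 [ 80  80  79  81  81  81  79  32 128 126 125 131  41  41]
218 [80 79 81 78 81 81 78 80 31 24 -1 34 35 37]
219 [82 80 79 83 81 78 81 80 83 80  2  1  2  0]
220 [ 80  78  79  81  78  81  79  81  80  80  80 729  -2   1]
221 [81 81 80 81 79 81 79 83 80 80 81 92 92 93]
165 [ 0.48398112 -0.00536339  0.12509072] [0.52589282 0.00792528 0.18731575] [0.5047558  0.00417424 0.1541441 ]
```

Depth puts the shut fingertips at z≈0.123 while the reported TCP is 0.085, so the fingers stand about 38 mm higher than reported. I'll open, descend part way and measure again.

Emit:
arm_command --series "0.048 0 0 0 0 0 0; 0.048 0 0 0 0 0 0; 0.048 0 0 0 0 0 0; 0.048 0 0 0 0 0 0; 0.048 0 0 0.005 0 0 0"

```text
clock: 3.77
tcp_pos: [0.5134, -0.0057, 0.0806]
orientation: [[-0.062, 0.998, 0.001], [0.998, 0.062, 0.0], [-0.0, 0.001, -1.0]]
force: [-0.0, -0.3, -0.6]
finger_gap: 0.0483
grasp_force: 0.0
```

Emit:
arm_command --series "0.048 0 0 0.007 0 0 0; 0.048 0 0 0.007 0 0 0; 0.048 0 0 0.006 0 0 0; 0.048 0 0 0 0 0 0; 0.048 0 0 0 0 0 0"

```text
clock: 4.18
tcp_pos: [0.5126, -0.0056, 0.0596]
orientation: [[-0.063, 0.998, -0.001], [0.998, 0.063, 0.0], [0.0, -0.001, -1.0]]
force: [0.3, -0.0, 0.2]
finger_gap: 0.0482
grasp_force: 0.0
```

```bash
cat > look.py <<'E'
from h import *; from cell import imaging,readout
def look(f=None,box=(250,195,50,50),zmin=.099):
    s=readout.sense(); print(s["tcp_pos"].round(4),s["finger_gap"],s["force"].round(1))
    a=imaging.capture("scene"); K=np.linalg.inv(a["camera_matrix"]); v,u=np.mgrid[0:420,0:560]
    X=(np.stack([u,v,u*0+1],-1)@K.T*a["z_map"][...,None]-a["t"])@a["R"]
    if f:
        x,y,w,h=box; cv2.imwrite(f,np.clip(255*(cv2.resize(a["color"][y:y+h,x:x+w,::-1],None,fx=8,fy=8,interpolation=cv2.INTER_CUBIC)/255.)**.45,0,255).astype(np.uint8))
    return s,a,X
E
python3 - <<'E'
from look import *
s,a,X=look("pics/e.png")
for v in range(205,234): print(v,(X[v,266:290,2]*1e3).round(0).astype(int))
E
```

```text
[ 0.5126 -0.0056  0.0596] 0.04820686279282473 [ 0.3 -0.   0.2]
205 [136 138 137 138 139 136 136 131 130 128   3 178 729 182 182 182   0   3
 168 169 169 169 170 172]
206 [132 136 136 136 133 132 132 129 129 126   2 174 178 180 178 178 167 169
 168 170 170 170 172 171]
207 [131 135 132 133 130 131 128 126 124 122  -1 170 175 178 178 176 169 171
 171 171 172 170 169 167]
208 [127 131 131 129 127 127 124 123 121 119   1 169 172 175 176 175 174 172
 171 170 169 168 168 191]
209 [125 126 127 127 125 121 121 119 119 117   0 167 169 173 174 173 172 169
 171 168 167 166 166 191]
210 [120 124 121 123 123 120 119 116 116 112  -2   0 165 170 173 172 170 169
 167 167 164  -1 154 154]
211 [118 122 122 122 120 117 115 115 112 110  41  37   1 163 169 168 168 168
 166 164  -1   0   2 152]
212 [116 115 120 116 115 112 114 108 109 108  37  40  37   0 157 167 165 165
 164   0   0   2   0 181]
213 [113 116 116 113 113 109 108 106 105 106  41  37  37   1   0 156 160 164
 161 160   1  -2 149 179]
214 [107 111 113 111 112 108 105 105 102  37  37  38  37  39   1 155 158 160
 160 160 150 150 152 175]
215 [10
[... 1199 characters left out ...]
121
 119 122 125 125 123 120]
227 [ 79  81  80  81  92  92  92 729  95  98  95  94  92  92  91 115 119 119
 117 117 121 121 729 115]
228 [ 79  81  81  79  87  89  91  93  96  95  93  90  91  91  89 112 112 115
 112 116 117 116 113 114]
229 [ 81  79  81  79  85  88  91  93  94  92  93  92  90  87  84 106 111 113
 109 113 115 115 113 111]
230 [ 81  82  79  80  79  85  90  93  90  92  89  88  86  82  82  81 107 109
 108 109 112 110  82  81]
231 [ 80  78  79  80  82  82  85  88  90  90  88  85  84  79  80  80  81 105
 103 102 109  78  81  80]
232 [78 78 80 77 80 82 81 85 86 86 84 81 80 79 80 80 80 80 80 80 80 80 82 81]
233 [81 82 80 82 81 80 82 80 82 84 80 81 80 79 80 79 80 79 78 82 79 81 80 81]
```

```bash
python3 - <<'E'
from look import *
s,a,X=look()
for r in((211,216,266,275),(225,231,281,289)):
    P=X[r[0]:r[1],r[2]:r[3]].reshape(-1,3); P=P[(P[:,2]>.1)&(P[:,2]<.13)]; print(np.percentile(P,[5,50,95],axis=0).round(4).tolist())
E
```

```text
[ 0.5128 -0.0056  0.0599] 0.04840112688888342 [-1.  -0.5 -0.1]
[[0.5351, -0.0109, 0.103], [0.5369, 0.0003, 0.1117], [0.5413, 0.0074, 0.1192]]
[[0.4746, -0.006, 0.1081], [0.48, -0.0003, 0.1165], [0.4871, 0.004, 0.1254]]
```

Emit:
arm_command --series "0.048 0 0 0.006 0 0 0; 0.048 0 0 0.005 0 0 0; 0.048 0 0 0.004 0 0 0; 0.048 0 0 0 0 0 0"

```text
clock: 4.62
tcp_pos: [0.5124, -0.0057, 0.0442]
orientation: [[-0.062, 0.998, -0.001], [0.998, 0.062, 0.0], [0.0, -0.001, -1.0]]
force: [0.1, -0.5, -1.2]
finger_gap: 0.0486
grasp_force: 0.0
```

Emit:
arm_command --series "0 0 0 0 0 0 0; 0 0 0 0 0 0 0; 0 0 0 0 0 0 0; 0 0 0 0 0 0 0; 0 0 0 0 0 0 0"

```text
clock: 5.03
tcp_pos: [0.5131, -0.0057, 0.0453]
orientation: [[-0.062, 0.998, 0.0], [0.998, 0.062, 0.0], [0.0, 0.0, -1.0]]
force: [-0.4, 0.2, 4.2]
finger_gap: 0.0171
grasp_force: 30.9
```

Emit:
arm_command --series "0 0 0 0 0 0 0; 0 0 0 -0.01 0 0 0; 0 0 0 -0.02 0 0 0; 0 0 0 -0.03 0 0 0; 0 0 0 -0.03 0 0 0"

```text
clock: 5.45
tcp_pos: [0.5122, -0.0055, 0.1364]
orientation: [[-0.063, 0.998, -0.001], [0.998, 0.063, 0.0], [0.0, -0.001, -1.0]]
force: [-0.1, -0.4, 0.0]
finger_gap: 0.0168
grasp_force: 30.5
```

```bash
python3 - <<'E'
from look import *
s,a,X=look()
from plan import *
p=Plan(); D=.038
p.go(.425,.265,.16-D,4,0,None,"over tray"); p.go(.425,.265,.012-D,4,0,6,"down")
E
```

```text
[ 0.5122 -0.0055  0.1364] 0.01677846240423658 [-0.1 -0.4  0. ]
over tray -> [0.4249 0.2654 0.1216]
   0 0.034 -0.009 0.002 0 0 -0.1; 0 0.034 -0.009 0.003 0 0 -0; 0 0.035 -0.009 0.002 0.1 0 -0.1; 0 0.034 -0.009 0.003 0 0 -0; 0 0.035 -0.009 0.002 0.1 0 -0.1
   0 0.035 -0.009 0.003 0 0 -0; 0 0.034 -0.009 0.002 0.1 0 -0.1; 0 0.035 -0.009 0.003 0 0 -0
down -> [ 0.4249  0.2654 -0.0264]
   0 -0 0 0.025 0 0 -0; 0 -0 0 0.025 0 0 -0; 0 -0 0 0.024 0 0 -0; 0 -0 0 0.025 0 0 -0; 0 -0 0 0.024 0 0 -0
   0 -0 0 0.025 0 0 -0
```

Emit:
arm_command --series "0 0.034 -0.009 0.002 0 0 0; 0 0.034 -0.009 0.002 0 0 0; 0 0.035 -0.009 0.002 0 0 0; 0 0.034 -0.009 0.002 0 0 0; 0 0.035 -0.009 0.002 0 0 0"

```text
clock: 5.92
tcp_pos: [0.4566, 0.1644, 0.1258]
orientation: [[-0.062, 0.998, 0.001], [0.998, 0.062, -0.0], [-0.0, 0.001, -1.0]]
force: [0.6, -0.2, -1.0]
finger_gap: 0.0169
grasp_force: 30.5
```

Emit:
arm_command --series "0 0.035 -0.009 0.002 0 0 0; 0 0.034 -0.009 0.002 0 0 0; 0 0.035 -0.009 0.002 0 0 0; 0 0 0 0 0 0 0; 0 0 0 0 0 0 0"

```text
clock: 6.33
tcp_pos: [0.423, 0.2671, 0.1196]
orientation: [[-0.066, 0.998, -0.0], [0.998, 0.066, 0.001], [0.001, 0.0, -1.0]]
force: [0.3, -1.6, -0.9]
finger_gap: 0.0168
grasp_force: 30.5
```

Emit:
arm_command --series "0 0 0 0.025 0 0 0; 0 0 0 0.03 0 0 0; 0 0 0 0.03 0 0 0; 0 0 0 0.03 0 0 0; 0 0 0 0.015 0 0 0"

```text
clock: 6.75
tcp_pos: [0.4235, 0.2631, -0.0133]
orientation: [[-0.061, 0.998, -0.002], [0.998, 0.061, -0.002], [-0.002, -0.002, -1.0]]
force: [-0.6, 0.0, -0.4]
finger_gap: 0.0169
grasp_force: 30.5
```

Emit:
arm_command --series "0 0 0 0.01 0 0 0; 0 0 0 0.005 0 0 0; 0 0 0 0 0 0 0"

```text
clock: 7.0
tcp_pos: [0.4241, 0.2647, -0.026]
orientation: [[-0.062, 0.998, -0.0], [0.998, 0.062, -0.0], [-0.0, -0.0, -1.0]]
force: [-0.9, -0.1, 0.1]
finger_gap: 0.0168
grasp_force: 30.5
```

Emit:
arm_command --series "0.045 0 0 0 0 0 0; 0.045 0 0 0 0 0 0; 0.045 0 0 -0.01 0 0 0; 0.045 0 0 -0.03 0 0 0; 0.045 0 0 -0.035 0 0 0"

```text
clock: 7.42
tcp_pos: [0.4228, 0.2648, 0.0501]
orientation: [[-0.063, 0.998, -0.002], [0.998, 0.063, -0.001], [-0.001, -0.002, -1.0]]
force: [0.3, 0.2, -0.2]
finger_gap: 0.0448
grasp_force: 0.0
```

Emit:
arm_command --series "0.045 0 0 -0.04 0 0 0; 0.045 0 0 -0.035 0 0 0; 0.045 0 0 0 0 0 0; 0.045 0 0 0 0 0 0"

```text
clock: 7.75
tcp_pos: [0.425, 0.2656, 0.1272]
orientation: [[-0.062, 0.998, 0.004], [0.998, 0.062, 0.002], [0.002, 0.004, -1.0]]
force: [-0.2, -0.2, -0.7]
finger_gap: 0.0453
grasp_force: 0.0
```

```bash
python3 - <<'E'
from look import *
s,a,X=look()
# offcut in tray by depth
m=(abs(X[...,0]-.425)<.055)&(abs(X[...,1]-.245)<.055)&(X[...,2]<.035)&(a["z_map"]>0); print("tray floor z",np.median(X[m][:,2]))
d=m&(a["color"].max(-1)<70); print("dark px",d.sum(),np.median(X[d],0) if d.any() else None)
from plan import *
p=Plan(); p.go(.488,.0515,.125,5.8,.048,None,"over short"); p.go(.488,.0515,.045,5.8,.048,5,"down")
E
```

```text
[0.425  0.2656 0.1272] 0.04534437769206417 [-0.2 -0.2 -0.7]
tray floor z 0.0034768748151931483
dark px 134 [0.41916752 0.26893255 0.0159621 ]
over short -> [0.4882 0.0515 0.1246]
   0.048 -0.031 0.007 0 0 -0 -0.3; 0.048 -0.031 0.007 0 0 -0 -0.3; 0.048 -0.031 0.007 0 0 -0 -0.3; 0.048 -0.031 0.007 0 0 -0 -0.3; 0.048 -0.031 0.006 0 0 -0 -0.4
   0.048 -0.031 0.006 0 0.1 -0 -0.3; 0.048 -0.032 0.007 0.001 0 -0 -0.4
down -> [0.4882 0.0515 0.0446]
   0.048 -0 -0 0.016 0 -0 0; 0.048 -0 -0 0.016 0 -0 0; 0.048 -0 -0 0.016 0 -0 0; 0.048 -0 -0 0.016 0 -0 0; 0.048 -0 -0 0.016 0 -0 0
```

Emit:
arm_command --series "0.048 -0.031 0.007 0 0 0 -0.3; 0.048 -0.031 0.007 0 0 0 -0.3; 0.048 -0.031 0.007 0 0 0 -0.3; 0.048 -0.031 0.007 0 0 0 -0.3; 0.048 -0.031 0.006 0 0 0 -0.4"

```text
clock: 8.22
tcp_pos: [0.4686, 0.1115, 0.1236]
orientation: [[-0.091, 0.996, -0.001], [0.996, 0.091, -0.0], [-0.0, -0.001, -1.0]]
force: [0.8, 0.2, -0.4]
finger_gap: 0.0479
grasp_force: 0.0
```

Emit:
arm_command --series "0.048 -0.031 0.006 0 0 0 -0.3; 0.048 -0.032 0.007 0 0 0 -0.4; 0.048 0 0 0 0 0 0; 0.048 0 0 0.03 0 0 0; 0.048 0 0 0.02 0 0 0"

```text
clock: 8.63
tcp_pos: [0.4874, 0.051, 0.0727]
orientation: [[-0.101, 0.995, -0.0], [0.995, 0.101, 0.0], [0.0, -0.0, -1.0]]
force: [-0.3, 0.1, -1.6]
finger_gap: 0.0478
grasp_force: 0.0
```

Emit:
arm_command --series "0.048 0 0 0.015 0 0 0; 0.048 0 0 0.01 0 0 0; 0.048 0 0 0.004 0 0 0; 0.048 0 0 0 0 0 0"

```text
clock: 8.97
tcp_pos: [0.4872, 0.0518, 0.0444]
orientation: [[-0.103, 0.995, -0.002], [0.995, 0.103, -0.0], [0.0, -0.002, -1.0]]
force: [-0.2, 0.7, 0.7]
finger_gap: 0.0483
grasp_force: 0.0
```

Emit:
arm_command --series "0 0 0 0 0 0 0; 0 0 0 0 0 0 0; 0 0 0 0 0 0 0; 0 0 0 0 0 0 0; 0 0 0 0 0 0 0"

```text
clock: 9.38
tcp_pos: [0.4883, 0.0517, 0.046]
orientation: [[-0.102, 0.995, 0.001], [0.995, 0.102, 0.0], [-0.0, 0.001, -1.0]]
force: [-2.4, -0.2, 7.9]
finger_gap: 0.0187
grasp_force: 30.6
```

Emit:
arm_command --series "0 0 0 0 0 0 0; 0 0 0 -0.01 0 0 0; 0 0 0 -0.02 0 0 0; 0 0 0 -0.03 0 0 0; 0 0 0 -0.02 0 0 0"

```text
clock: 9.8
tcp_pos: [0.4881, 0.0519, 0.1279]
orientation: [[-0.103, 0.995, 0.001], [0.995, 0.103, 0.0], [0.0, 0.001, -1.0]]
force: [0.3, -0.7, 0.5]
finger_gap: 0.019
grasp_force: 29.8
```

```bash
python3 - <<'E'
from plan import *
p=Plan(); p.go(.425,.222,.122,5.8,0,None,"over tray")
E
```

```text
over tray -> [0.4253 0.2224 0.1219]
   0 0.029 -0.008 0.001 0 -0 0; 0 0.029 -0.007 0.001 0 -0 0; 0 0.029 -0.008 0.001 0 -0 0; 0 0.03 -0.007 0.001 0 -0 0; 0 0.029 -0.008 0.001 0 -0 0
   0 0.03 -0.007 0.001 0.1 -0 0.1
```

Emit:
arm_command --series "0 0.029 -0.008 0.001 0 0 0; 0 0.029 -0.007 0.001 0 0 0; 0 0.029 -0.008 0.001 0 0 0; 0 0.03 -0.007 0.001 0 0 0; 0 0.029 -0.008 0.001 0 0 0"

```text
clock: 10.22
tcp_pos: [0.4347, 0.1943, 0.1212]
orientation: [[-0.102, 0.995, 0.001], [0.995, 0.102, 0.0], [0.0, 0.001, -1.0]]
force: [-0.4, 0.1, -0.4]
finger_gap: 0.0192
grasp_force: 29.8
```

Emit:
arm_command --series "0 0.03 -0.007 0.001 0 0 0; 0 0 0 0 0 0 0; 0 0 0 0.025 0 0 0; 0 0 0 0.03 0 0 0; 0 0 0 0.03 0 0 0"

```text
clock: 10.63
tcp_pos: [0.4259, 0.2223, 0.0344]
orientation: [[-0.102, 0.995, 0.002], [0.995, 0.102, 0.001], [0.001, 0.002, -1.0]]
force: [1.1, -0.0, -1.0]
finger_gap: 0.0188
grasp_force: 29.8
```

Emit:
arm_command --series "0 0 0 0.03 0 0 0; 0 0 0 0.018 0 0 0; 0 0 0 0.01 0 0 0; 0 0 0 0.003 0 0 0; 0 0 0 0 0 0 0"

```text
clock: 11.05
tcp_pos: [0.4253, 0.2222, -0.0265]
orientation: [[-0.102, 0.995, 0.0], [0.995, 0.102, -0.0], [-0.0, 0.0, -1.0]]
force: [-0.2, 0.7, 0.4]
finger_gap: 0.0189
grasp_force: 29.8
```

Emit:
arm_command --series "0.045 0 0 0 0 0 0; 0.045 0 0 0 0 0 0; 0.045 0 0 -0.01 0 0 0; 0.045 0 0 -0.03 0 0 0; 0.045 0 0 -0.035 0 0 0"

```text
clock: 11.47
tcp_pos: [0.424, 0.2217, 0.0491]
orientation: [[-0.103, 0.995, -0.002], [0.995, 0.103, -0.001], [-0.001, -0.002, -1.0]]
force: [1.0, -0.0, -0.9]
finger_gap: 0.0452
grasp_force: 0.0
```

Emit:
arm_command --series "0.045 0 0 -0.04 0 0 0; 0.045 0 0 -0.04 0 0 0; 0.045 0 0 -0.02 0 0 0; 0.045 0 0 0 0 0 0"

```text
clock: 11.8
tcp_pos: [0.4269, 0.2231, 0.1537]
orientation: [[-0.102, 0.995, 0.007], [0.995, 0.102, 0.003], [0.002, 0.007, -1.0]]
force: [1.2, 0.4, 0.3]
finger_gap: 0.0451
grasp_force: 0.0
```

```bash
python3 - <<'E'
from look import *
from cell import readout
s,a,X=look()
m=(abs(X[...,0]-.425)<.055)&(abs(X[...,1]-.245)<.055)&(X[...,2]<.035)&(X[...,2]>.01)&(a["z_map"]>0)
n,l,st,c=cv2.connectedComponentsWithStats(m.astype(np.uint8))
for i in range(1,n):
    if st[i,4]>15: print(st[i],np.median(X[l==i],0).round(3))
print(s["joints"].round(1))
cv2.imwrite("pics/f.png",cv2.resize(a["color"][180:380,130:330,::-1],(600,600),interpolation=cv2.INTER_CUBIC))
from plan import *
p=Plan(); p.go(.485,-.06,.15,-70.1,.045,None,"near knob"); p.go(.5001,-.0825,.12,-70.1,.045,2,"over knob")
E
```

```text
[0.4269 0.2231 0.1537] 0.04510135256054846 [1.2 0.4 0.3]
[207 294  14  22  56] [0.453 0.191 0.022]
[199 318  15  14 130] [0.422 0.224 0.017]
[177 329  19  17 167] [0.421 0.268 0.016]
[226 333   8  10  33] [0.371 0.197 0.023]
[ -8.6  22.4 -33.1 114.2  16.6  47.5 -45. ]
near knob -> [ 0.4855 -0.0602  0.1504]
   0.045 -0.026 0.003 0 0 -0 6.9; 0.045 -0.026 0.006 0 0 -0 6.9; 0.045 -0.025 0.009 0 0 -0 6.9; 0.045 -0.023 0.012 0 0 -0 6.9; 0.045 -0.022 0.014 0 0 -0 6.9
   0.045 -0.02 0.017 0 0 -0 6.9; 0.045 -0.018 0.019 0 0 -0.1 6.9; 0.045 -0.015 0.021 0 0 -0 6.9; 0.045 -0.013 0.023 0 0 -0.1 6.9; 0.045 -0.01 0.024 0.001 0 -0.1 6.9
   0.045 -0.006 0.026 0 0.1 -0 6.9
over knob -> [ 0.5    -0.0826  0.1204]
   0.045 0.003 0.013 0.015 -0 -0 0; 0.045 0.003 0.013 0.015 -0 -0 0
```

View pics/f.png

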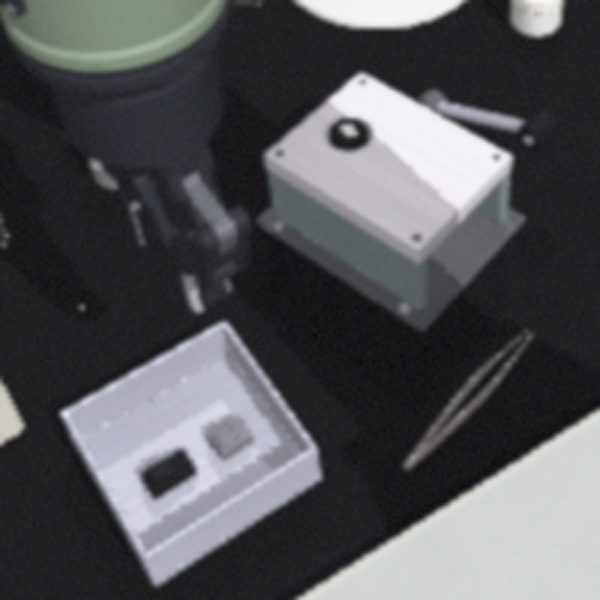

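Both offcuts lie in the tray, at about (167,470) and (228,435), and the block and tweezers are undisturbed. Next is the lever knob.

Emit:
arm_command --series "0.042 -0.026 0.003 0 0 0 6.9; 0.042 -0.026 0.006 0 0 0 6.9; 0.042 -0.025 0.009 0 0 0 6.9; 0.042 -0.023 0.012 0 0 0 6.9; 0.042 -0.022 0.014 0 0 0 6.9"

```text
clock: 12.27
tcp_pos: [0.4518, 0.0922, 0.1481]
orientation: [[0.484, 0.875, -0.001], [0.875, -0.484, -0.0], [-0.0, -0.001, -1.0]]
force: [1.3, 0.4, 1.0]
finger_gap: 0.0423
grasp_force: 0.0
```

Emit:
arm_command --series "0.042 -0.02 0.017 0 0 0 6.9; 0.042 -0.018 0.019 0 0 0 6.9; 0.042 -0.015 0.021 0 0 0 6.9; 0.042 -0.013 0.023 0 0 0 6.9; 0.042 -0.01 0.024 0 0 0 6.9"

```text
clock: 12.68
tcp_pos: [0.4776, -0.0358, 0.1481]
orientation: [[0.895, 0.447, -0.001], [0.447, -0.895, 0.0], [-0.001, -0.0, -1.0]]
force: [0.8, 0.3, -0.0]
finger_gap: 0.042
grasp_force: 0.0
```

Emit:
arm_command --series "0.042 -0.006 0.026 0 0 0 6.9; 0.042 0.003 0.013 0.015 0 0 0; 0.042 0.003 0.013 0.015 0 0 0; 0.042 0 0 0 0 0 0; 0.042 0 0 0 0 0 0"

```text
clock: 13.1
tcp_pos: [0.4981, -0.0827, 0.1176]
orientation: [[0.94, 0.341, -0.002], [0.341, -0.94, 0.001], [-0.002, -0.001, -1.0]]
force: [0.0, 1.2, -0.6]
finger_gap: 0.0422
grasp_force: 0.0
```

```bash
python3 - <<'E'
from plan import *
d=readout.sense(); print(d["tcp_pos"],d["orientation"].round(3).tolist(),d["joints"].round(1))
p=Plan(); p.go(.5001,-.0825,.06,-70.1,.042,3,"above knob"); p.go(.5001,-.0825,.010,-70.1,.042,5,"at knob")
E
```

```text
[ 0.49812901 -0.08273919  0.11756503] [[0.94, 0.341, -0.002], [0.341, -0.94, 0.001], [-0.002, -0.001, -1.0]] [ 10.4  25.3  -9.9 113.2   6.3  42.1 -73.4]
above knob -> [ 0.5003 -0.083   0.0596]
   0.042 0.001 0 0.019 -0 0 0; 0.042 0.001 0 0.019 -0 0.1 0; 0.042 0 0.001 0.02 -0.1 0 0
at knob -> [ 0.4999 -0.082   0.0096]
   0.042 0 -0 0.01 0 0 0; 0.042 0 -0 0.01 0 0 0; 0.042 0 -0 0.01 0 0 0; 0.042 0 -0 0.01 0 0 0; 0.042 0 -0.001 0.01 0 0 0
```

Emit:
arm_command --series "0.042 0.001 0 0.019 0 0 0; 0.042 0.001 0 0.019 0 0 0; 0.042 0 0 0.015 0 0 0; 0.042 0 0 0 0 0 0; 0.042 0 0 0.01 0 0 0"

```text
clock: 13.52
tcp_pos: [0.5015, -0.0814, 0.0565]
orientation: [[0.94, 0.342, 0.002], [0.342, -0.94, 0.0], [0.001, 0.0, -1.0]]
force: [1.4, -0.5, 0.2]
finger_gap: 0.0417
grasp_force: 0.0
```

Emit:
arm_command --series "0.042 0 0 0.012 0 0 0; 0.042 0 0 0.012 0 0 0; 0.042 0 0 0.012 0 0 0; 0.042 0 0 0.008 0 0 0; 0.042 0 0 0 0 0 0"

```text
clock: 13.93
tcp_pos: [0.5005, -0.0818, 0.0105]
orientation: [[0.94, 0.342, -0.001], [0.342, -0.94, 0.0], [-0.001, -0.001, -1.0]]
force: [-1.2, 0.2, -0.8]
finger_gap: 0.0419
grasp_force: 0.0
```

```bash
python3 - <<'E'
from look import *
s,a,X=look()
cv2.imwrite("pics/g.png",np.clip(255*(cv2.resize(a["color"][150:270,220:360,::-1],(700,600),interpolation=cv2.INTER_CUBIC)/255.)**.5,0,255).astype(np.uint8))
E
```

```text
[ 0.5005 -0.0818  0.0105] 0.04189670416030151 [-1.2  0.2 -0.8]
```

View pics/g.png

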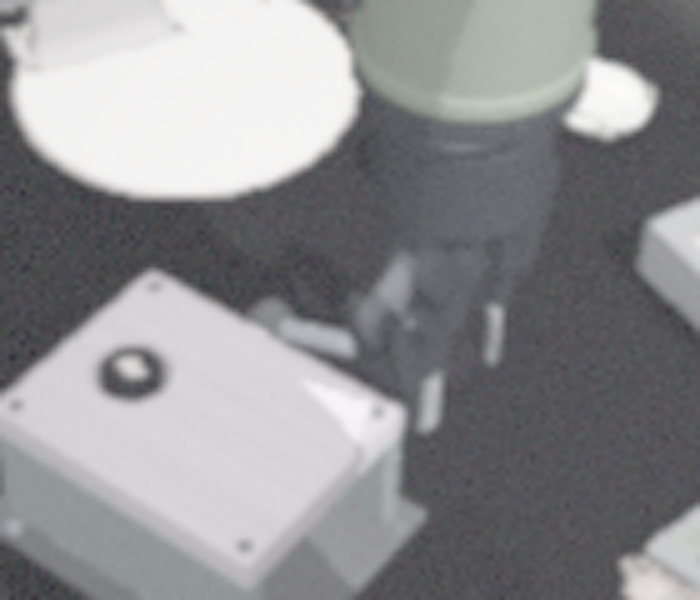

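The fingers straddle the knob at about (430,370) in the picture, with the inner finger clear of the deck. Closing now.

Emit:
arm_command --series "0 0 0 0 0 0 0; 0 0 0 0 0 0 0; 0 0 0 0 0 0 0; 0 0 0 0 0 0 0; 0 0 0 0 0 0 0" --newtons 60

```text
clock: 14.4
tcp_pos: [0.5009, -0.0813, 0.0119]
orientation: [[0.94, 0.342, 0.0], [0.342, -0.94, 0.001], [0.0, -0.001, -1.0]]
force: [-3.2, 6.6, 3.1]
finger_gap: 0.0248
grasp_force: 62.2
```

```bash
python3 - <<'E'
from plan import *
from cell import readout
import numpy as np, math
s=readout.sense(); print(s["tcp_pos"],s["finger_gap"],s["grasp_force"],s["force"],s["joints"].round(1))
# arc in block xz plane: tool x is block +x, tool -z is up
n=24; a=np.radians(20)+np.linspace(0,1.222,n+1); x=-.11*np.cos(a); z=.11*np.sin(a)
for i in range(0,n,4): print("; ".join(f"0 {x[j+1]-x[j]:.4f} 0 {-(z[j+1]-z[j]):.4f} 0 0 0" for j in range(i,min(i+4,n))))
# tilt of measured tool x vs block yaw
R=s["orientation"]; print("tool x azimuth",math.degrees(math.atan2(R[1,0],R[0,0])))
E
```

```text
[ 0.50085027 -0.0812785   0.01188496] 0.02475333325410242 62.18789041042328 [-3.24746614  6.58375147  3.12670993] [  8.4  35.7  -7.8 116.4   9.4  28.5 -76.3]
0 0.0020 0 -0.0052 0 0 0; 0 0.0023 0 -0.0051 0 0 0; 0 0.0026 0 -0.0050 0 0 0; 0 0.0028 0 -0.0048 0 0 0
0 0.0031 0 -0.0047 0 0 0; 0 0.0033 0 -0.0045 0 0 0; 0 0.0035 0 -0.0044 0 0 0; 0 0.0037 0 -0.0042 0 0 0
0 0.0039 0 -0.0040 0 0 0; 0 0.0041 0 -0.0038 0 0 0; 0 0.0043 0 -0.0036 0 0 0; 0 0.0045 0 -0.0033 0 0 0
0 0.0047 0 -0.0031 0 0 0; 0 0.0048 0 -0.0029 0 0 0; 0 0.0050 0 -0.0026 0 0 0; 0 0.0051 0 -0.0023 0 0 0
0 0.0052 0 -0.0021 0 0 0; 0 0.0053 0 -0.0018 0 0 0; 0 0.0054 0 -0.0015 0 0 0; 0 0.0055 0 -0.0013 0 0 0
0 0.0055 0 -0.0010 0 0 0; 0 0.0056 0 -0.0007 0 0 0; 0 0.0056 0 -0.0004 0 0 0; 0 0.0056 0 -0.0001 0 0 0
tool x azimuth 19.99154011091846
```

Emit:
arm_command --series "0 0.002 -0.001 -0.005 0 0 0; 0 0.002 0 -0.005 0 0 0; 0 0.003 0 -0.005 0 0 0; 0 0.003 0 -0.005 0 0 0"

```text
clock: 14.73
tcp_pos: [0.5098, -0.078, 0.0319]
orientation: [[0.94, 0.341, -0.001], [0.341, -0.94, -0.0], [-0.001, 0.0, -1.0]]
force: [-4.9, -1.5, 0.6]
finger_gap: 0.0252
grasp_force: 61.9
```

Emit:
arm_command --series "0 0.003 0 -0.005 0 0 0; 0 0.003 0 -0.004 0 0 0; 0 0.0035 0 -0.0045 0 0 0; 0 0.004 0 -0.004 0 0 0"

```text
clock: 15.07
tcp_pos: [0.5221, -0.0737, 0.0492]
orientation: [[0.94, 0.341, -0.002], [0.341, -0.94, -0.001], [-0.002, 0.0, -1.0]]
force: [-9.9, -4.5, 6.5]
finger_gap: 0.0248
grasp_force: 62.7
```

```bash
cat > arc.py <<'E'
from cell import readout
import numpy as np
s=readout.sense(); p=s["tcp_pos"]; d=p-np.array([.50085,-.08128,.01188]); ux=np.array([np.cos(np.radians(19.9)),np.sin(np.radians(19.9))])
X=-.1034+d[:2]@ux; Z=.0376+d[2]
print("rel hinge",X.round(4),Z.round(4),"r",np.hypot(X,Z).round(4),"angle",np.arctan2(Z,-X)-np.radians(20),"F block x,y,z",(s["force"][:2]@ux).round(1),(s["force"][:2]@[-ux[1],ux[0]]).round(1),s["force"][2].round(1),"gap",s["finger_gap"].round(4),s["grasp_force"],"lat",d[:2]@[-ux[1],ux[0]])
E
python3 arc.py
```

```text
Traceback (most recent call last):
  File "arc.py", line 5, in <module>
    print("rel hinge",X.round(4),Z.round(4),"r",np.hypot(X,Z).round(4),"angle",np.arctan2(Z,-X)-np.radians(20),"F block x,y,z",(s["force"][:2]@ux).round(1),(s["force"][:2]@[-ux[1],ux[0]]).round(1),s["force"][2].round(1),"gap",s["finger_gap"].round(4),s["grasp_force"],"lat",d[:2]@[-ux[1],ux[0]])
                                                                                                                                                                                                                                  ^^^^^^^^^^^^^^^^^^^^^
AttributeError: 'float' object has no attribute 'round'
```

Emit:
arm_command --series "0 0.0034 0 -0.005 0 0 0; 0 0.0036 0 -0.0045 0 0 0; 0 0.004 0 -0.004 0 0 0; 0 0.0045 0 -0.0033 0 0 0"

```text
clock: 15.4
tcp_pos: [0.54, -0.0674, 0.0659]
orientation: [[0.94, 0.342, 0.004], [0.342, -0.94, 0.001], [0.004, 0.001, -1.0]]
force: [14.9, -0.3, -22.8]
finger_gap: 0.0251
grasp_force: 60.7
```

```bash
sed -i 's/s\["finger_gap"\].round(4)/s["finger_gap"]/' arc.py; python3 arc.py
```

```text
rel hinge -0.0619 0.0916 r 0.1106 angle 0.6276574686305867 F block x,y,z 13.9 -5.4 -22.8 gap 0.02508944856385655 60.74957191944122 lat -0.00021369750491370614
```

Emit:
arm_command --series "0 0.0051 0 -0.0025 0 0 0; 0 0.0048 0 -0.0029 0 0 0; 0 0.005 0 -0.0026 0 0 0; 0 0.005 0 -0.0023 0 0 0; 0 0 0 0 0 0 0"

```text
clock: 15.82
tcp_pos: [0.5578, -0.0611, 0.0761]
orientation: [[0.94, 0.342, 0.002], [0.342, -0.94, -0.0], [0.002, 0.001, -1.0]]
force: [3.2, -4.2, -10.8]
finger_gap: 0.025
grasp_force: 62.3
```

```bash
python3 arc.py
```

```text
rel hinge -0.043 0.1018 r 0.1105 angle 0.8221614759208913 F block x,y,z 1.6 -5.0 -10.8 gap 0.02496179101994581 62.29319751262665 lat -0.0004104890290786758
```

Emit:
arm_command --series "0 0.0052 0 -0.0019 0 0 0; 0 0.0053 0 -0.0017 0 0 0; 0 0.0054 0 -0.0014 0 0 0; 0 0.0055 0 -0.0011 0 0 0; 0 0 0 0 0 0 0"

```text
clock: 16.23
tcp_pos: [0.5777, -0.0542, 0.0826]
orientation: [[0.94, 0.341, 0.002], [0.341, -0.94, -0.001], [0.001, 0.001, -1.0]]
force: [-0.9, -7.1, 0.7]
finger_gap: 0.0249
grasp_force: 63.9
```

```bash
python3 arc.py
```

```text
rel hinge -0.0219 0.1083 r 0.1105 angle 1.022233331921876 F block x,y,z -3.3 -6.4 0.7 gap 0.02486124354728646 63.914347887039185 lat -0.0006686989821254307
```

Emit:
arm_command --series "0 0.0055 0.0005 -0.001 0 0 0; 0 0.0055 0 -0.0006 0 0 0; 0 0.0055 0 -0.0004 0 0 0; 0 0.005 0 -0.0001 0 0 0; 0 0 0 0 0 0 0"

```text
clock: 16.65
tcp_pos: [0.5984, -0.0469, 0.0847]
orientation: [[0.94, 0.342, 0.002], [0.342, -0.94, -0.0], [0.002, 0.001, -1.0]]
force: [-0.0, -6.3, 8.9]
finger_gap: 0.0249
grasp_force: 65.0
```

```bash
python3 arc.py
```

```text
rel hinge 0.0001 0.1105 r 0.1105 angle 1.2222302572703647 F block x,y,z -2.2 -5.9 8.9 gap 0.024936824438886458 64.96635675430298 lat -0.0008936604945537807
```

Emit:
arm_command --series "0 0 0 0 0 0 0; 0 0 0 0 0 0 0; 0 0 0 0 0 0 0"

```text
clock: 16.9
tcp_pos: [0.5977, -0.0472, 0.0848]
orientation: [[0.94, 0.341, 0.002], [0.341, -0.94, -0.0], [0.002, 0.001, -1.0]]
force: [-0.4, -5.7, 7.3]
finger_gap: 0.0248
grasp_force: 64.8
```

```bash
python3 arc.py; python3 - <<'E'
from look import *
s,a,X=look()
def near(X,x,y,r): return (np.hypot(X[...,0]-x,X[...,1]-y)<r)&(X[...,2]>.07)
P=X[near(X,.5635,.0465,.010)]; print("mount top scene",len(P),np.median(P[:,2]))
# rod: pixels between z .05 and .12 near lever plane
u=np.array([np.cos(np.radians(19.9)),np.sin(np.radians(19.9))]); o=np.array([.535,.0365])
x=(X[...,:2]-o)@u; y=(X[...,:2]-o)@[-u[1],u[0]]
m=(abs(y+.1)<.012)&(abs(x-.03)<.05)&(X[...,2]>.04)&(X[...,2]<.14)
for z0 in range(40,140,15):
    q=m&(X[...,2]>z0/1e3)&(X[...,2]<(z0+15)/1e3)
    if q.sum()>2: print(z0,q.sum(),np.median(x[q]).round(4),np.median(y[q]).round(4))
t=(abs(X[...,0]-.425)<.05)&(abs(X[...,1]-.245)<.05)&(X[...,2]>.012)&(X[...,2]<.03); print("tray px",t.sum())
E
```

```text
rel hinge -0.0007 0.1105 r 0.1105 angle 1.2151954046402746 F block x,y,z -2.3 -5.2 7.3 gap 0.02479670481923955 64.78421688079834 lat -0.000934656670465616
[ 0.5977 -0.0472  0.0848] 0.02479670481923955 [-0.4 -5.7  7.3]
mount top scene 47 0.09394925052338468
40 21 0.0256 -0.0956
55 19 0.0256 -0.0957
70 19 0.0263 -0.096
85 17 0.0259 -0.0961
100 19 0.0262 -0.0953
115 6 0.0246 -0.0975
130 16 0.0173 -0.096
tray px 273
```

The mount top reads 93.9 mm where 94 mm is full lift, and the rod's visible face stays within 0.6 mm in x along its height, so it is upright. The fingers are still gripping the knob, so I'm handing in.

```bash
python3 -c "
from cell import ticket
print(ticket.finish_job())"
```

```text
the job is handed in; nothing more can be done
None
```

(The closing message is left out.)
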